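# Load a gel cassette in the casting clamp and wedge it tight

## Task

Get the casting clamp ready for pouring a gel: take the glass cassette from the draining rack, set it gently down into the clamp's channel against the rubber gasket, then start the dark grey plastic wedge, thin end down, in the gap between the cassette and the sloped cheek and press or tap it down in small steps until it jams tight and keeps the cassette clamped when you let go. Where it goes tight is different each time, so stop by feel: the wedge should stand up to a firm push of about 18 N, but do not push with more than 25 N or the glass cracks. Leave the other plate and the bottles where they are.

Things in the scene. Friction and masses are not known exactly. Their poses are not given: they have to be found in the camera images.
- cassette_mid (a point): centre of the glass cassette: two clear glass plates with dark grey spacer strips down both side edges, loose, 0.22 kg, 100 mm wide (its x), 8 mm thick (y), 120 mm tall (z), so its edges are 60 mm above and below this point. It stands in one of the rack's slots, leaning up to 4 degrees; grasp it across its thickness in the top 35 mm
- wedge_grip (a point): centre of the grip tab of the loose dark grey plastic wedge (0.1 kg, finger grooves). The tab is 36 mm wide (x), 12 mm thick (y) and ends 30 mm above this point; the blade below it reaches down to the toe, 120 mm below this point. The wedge stands toe down in one of the rack's slots, leaning up to 4 degrees, the same way round as it belongs in the clamp; grasp the tab across its thickness
- wedge_toe (a point): middle of the wedge's toe (lowest edge), 120 mm below and 4.5 mm to +y of the grip centre. The blade is 60 mm wide (x), 90 mm long, 3 mm thick here and 13.8 mm thick at its top: its +y face is flat and upright (this one goes against the cassette), its -y face slopes, 1.2 mm for each 10 mm
- clamp: the fixed casting clamp on a dark grey base 150 mm (x) by 112 mm (y); origin at the base's underside, z up, x along the channel, y from the sloped cheek towards the gasket cheek. All its cheeks, guides and lips end at z = 92 mm or below; a seated cassette stands out 42 mm above them (its centre at z = 74 mm, upper edge at z = 134 mm)
- cassette_seat (a point): place for the middle of the cassette's lower edge, on a rubber strip 14 mm above the clamp's origin; axes as the clamp's. The channel here is 10.5 mm wide in y (gasket 5.25 mm to +y, lips at both ends 5.25 mm to -y) and 106 mm long in x, with small flares at the top; the wedge later pushes the cassette 1.25 mm to +y, against the gasket
- gap_mouth (a point): middle of the gap between cassette and sloped cheek (on the clamp's -y side), 92 mm above the clamp's origin at y = -6.5 mm in its frame; axes as the clamp's. The gap is about 10 mm wide here, up to 4 mm less while the cassette stands loose and leans; the cheek's edge has a 6 mm lead-in at 45 degrees. The cheek is 84 mm wide in x
- snug (a point): nominal place of the wedge's grip centre when the wedge is just snug, 150 mm above the clamp's origin at y = -6 mm. The sloped cheek is bolted in slots, up to 1.2 mm nearer or farther at each set-up (not given), so the real height is up to 10 mm lower or higher. Pushed harder, the wedge goes 2 to 4 mm deeper; friction keeps it there when let go
- blank_mid (a point): centre of the blank plate, a plain opaque white plastic plate 100 x 8 x 100 mm with no taper and no tab, standing in another slot of the rack; not needed, leave it
- rack: the fixed white draining rack, 110 mm (x) by 214 mm (y), origin at the centre of its underside, z up. Things stand on its 10 mm base in three slots at y = -75, 0 and +75 mm (which is where varies), each 10.4 mm wide between two pairs of pegs (at x = -22 and +22 mm) whose tops are 55 mm above the origin
- wash_bottle: wash bottle with a red cap, 70 mm across, 165 mm tall, behind the clamp; origin at the centre of its underside; leave it
- dropper_amber: amber dropper bottle, 52 mm across, 140 mm tall, at the back; origin at the centre of its underside; leave it
- reagent_bottle_m: glass-stoppered bottle, 67 mm across, 154 mm tall, at the back; origin at the centre of its underside; leave it
Things that resemble listed ones, but are neither listed nor needed, are in the scene too. There is more than one size of the part that bears wedge_grip; the job needs the larger.

How it is judged (in metres and radians):
On the way, in this order (a step that is already met when the one before it is completed fails the run):
1. the cassette stands fully down in the clamp's channel, let go (x of cassette_mid in the frame of clamp between -0.005 and 0.005 m and y of cassette_mid in the frame of clamp between -0.0015 and 0.008 m and z of cassette_mid in the frame of clamp below 0.0775 m and angle between cassette_mid's own z axis and vertical below 0.07 rad and angle between the y axis of cassette_mid and the y axis of clamp, either way round below 0.12 rad and contact force between the fingers and cassette below 0.1 N), for 0.2 s.
2. the wedge is driven down in the gap until it clamps the cassette (x of wedge_grip in the frame of clamp between -0.018 and 0.018 m and y of wedge_grip in the frame of clamp between -0.011 and -0.002 m and z of wedge_grip in the frame of clamp between 0.128 and 0.166 m and angle between wedge_grip's own z axis and vertical below 0.08 rad and contact force between wedge and cassette above 10 N), for 0.2 s.
At the end, for the whole second after the job is handed in: The cassette stands upright and fully down in the channel (within 3.5 mm of the strip, 5 mm of the middle); the wedge stands upright in the gap (within 18 mm of the middle), jammed so that it presses the cassette with over 10 N by itself; both let go and at rest (all of step 2 and x of cassette_mid in the frame of clamp between -0.005 and 0.005 m and y of cassette_mid in the frame of clamp between -0.0015 and 0.008 m and z of cassette_mid in the frame of clamp below 0.0775 m and angle between cassette_mid's own z axis and vertical below 0.07 rad and angle between the y axis of cassette_mid and the y axis of clamp, either way round below 0.12 rad and linear speed of each of cassette, wedge below 0.01 m/s); the robot touches nothing.
It fails at once if the wedge is forced so hard that it presses the glass with more than 40 N (contact force between wedge and cassette above 40 N).
It fails at once if the cassette is dropped or driven into the channel faster than 0.3 m/s (centre within 40 mm above its seated height) (x of cassette_mid in the frame of clamp between -0.02 and 0.02 m and y of cassette_mid in the frame of clamp between -0.008 and 0.012 m and z of cassette_mid in the frame of clamp below 0.114 m and linear speed of cassette above 0.3 m/s).
It fails at once if the cassette is rammed into the clamp (more than 100 N between them) (contact force between cassette and clamp above 100 N).
It fails at once if the blank plate is taken or knocked (moved more than 20 mm) (distance of blank_mid from where it was at the start of the episode above 0.02 m).
It fails at once if a bottle is pushed more than 20 mm or tipped (distance of any of wash_bottle, dropper_amber, reagent_bottle_m from where it was at the start of the episode above 0.02 m or angle between any of wash_bottle, dropper_amber, reagent_bottle_m's own z axis and vertical above 0.3 rad).
It also fails if it takes over 61 s, if anything falls off the work surface, if the arm or the gripper's body presses on something with over 40 N, if the wrist force passes 120 N, or if a joint passes its speed limit or range.

## Robot

A 6-joint arm with a two-finger parallel gripper is mounted at the origin on a cart in front of the work surface, level with it; the furniture and walls round the work are solid. World frame = base frame: x ahead of the robot, y to its left, z up, the work surface at z = 0. Lengths are in mm, angles in rad, forces in N, time in s.
With the tool pointing down it reaches from about 400 to 825 mm from the base axis. Payload 7 kg.
Tool frame: the origin (TCP) lies at the very end of the fingers, on their centre line; the grasp point (between the pads) lies 19 mm behind it (manip.hold_point_z is the z of the grasp point in the tool frame, in mm); z points along the fingers, y is the direction in which the jaws open and shut (so a half turn about z gives the same grasp; the last joint's range is limited). The gripper opens to 88 mm and grips with 3 to 60 N. Pads are 19 mm wide; open, the fingers measure 130 mm over their backs; the gripper's body (78 mm by 193 mm) begins 47 mm behind the grasp point.
Start: joints at [-0.853, 0.359, 0.012, 0, -1.224, -0.288], TCP at [281.237, -613.597, 226.561] pointing down, gripper open.
Joint ranges: [-3.07, 3.07], [-1.43, 2.12], [-1.02, 1.25], [-3.03, 1.67], [-3.05, -0], [-3.03, 3.03]. Speed limits (rad/s): [2.39, 2.39, 3.01, 3.14, 3.14, 3.14].

## Interface

Orientations are given as a unit quaternion [x, y, z, w].
In Python, from station import manip gives the robot as it stands.
- The arm moves only by the tool play_rows, never from a script. Its argument "rows" is a list of rows, each a list of 3 entries, a list of its own where there are three numbers: the closure, from 0 (fully open) to 1 (shut), then the shift along the world's x, y, z in mm, then the turn, a rotation vector about the world's x, y, z in degrees. A call has 1 to 10 rows; each row shifts and turns the commanded pose from where the row before left it; what a row does not reach is not made up. A row lasts 1/12 s, in which the tool goes at most 41.7 mm and 7.16 degrees, less where a joint would pass 70% of its speed; a pose out of reach is approached as far as the arm can. A call is refused whole if a number of a shift passes 41.7 or a number of a turn 7.16, either way. A call with a gripper value outside its range is refused whole. The fingers move at their own pace and stop on an object; "grip_force" is the grip in N (left out, the last holds). Time passes only in rows, so rows that do not move let the fingers close. It gives the time, the measured TCP pose, the force and the opening at its end, in the units of the state.
- manip.get_obs(): the state, without advancing time (a new reading comes with each control period).
- manip.capture(name): name is "scene" or "top" or "wrist"; returns the picture (384x512x3 uint8, red, green, blue); there is no depth.
- manip.get_calibration(name): a dict with "intrinsics" (3x3 intrinsics, pixels), "rvec" (rotation vector, rad) and "tvec" (3), from world to camera coordinates, as OpenCV has them. Camera axes: x right, y down, z forward; pixel columns grow to the right and rows downward; lengths in mm; the calibration is good to about 2 mm. The wrist camera is an equidistant fisheye: a pixel r from the principal point sees the ray r / f radians off the axis. A picture is of the moment at which its call begins: read the wrist's pose just before it. get_calibration takes no time and is no camera call; for the wrist camera it gives the pose at the moment of the call.
- manip.hand_in(): hands the job in, once; it reports no verdict.
The state is a dict: "clock": time; "joint_positions": joint angles; "joint_velocities": joint speeds; "tau": joint torques, N m; "tool_pos": TCP position; "tool_rot": TCP orientation; "wrist_force": force on the tool from outside, world axes, zero at the start; "wrist_torque": the same for the moment, N m; "width": opening from 0.0 (shut) to 1.0 (fully open).
Only numpy, scipy, OpenCV 4.12 (cv2) and the standard library are available. Lean on these libraries where they do the work, as an engineer would, in place of code of your own. Each camera call takes 0.05 s, during which the arm holds its last target. There are 200 camera calls.

## Working session

There is one attempt and no reset: what is moved stays moved. The work goes in short steps, Python scripts to look and compute and a tool call to move; the robot and the scene stay as the last step left them, time stands still between calls to the robot, and variables do not carry over. Pictures are saved under pics/ and viewed, about 8 in all and at most 12, crops included, and the job is handed in when it is done.

Besides the shell and the picture viewer there is one more tool, called after "Emit:" in YAML: its name, and indented under it one key for each argument. play_rows: Moves the arm, as the interface text tells. Its arguments: {"type":"object","properties":{"rows":{"type":"array"},"grip_force":{"type":"number"}},"required":["rows"]}

```bash
mkdir -p pics; ls
python3 - <<'E'
from station import manip
import cv2,numpy as np
o=manip.get_obs();print(o)
for n in("scene","top"):
    im=manip.capture(n);c=manip.get_calibration(n)
    cv2.imwrite(f"pics/{n}0.png",im[:,:,::-1]);print(n,c)
a=cv2.imread("pics/scene0.png");b=cv2.imread("pics/top0.png")
cv2.imwrite("pics/a.png",cv2.resize(a,(800,600),interpolation=cv2.INTER_CUBIC))
cv2.imwrite("pics/b.png",cv2.resize(b,(800,600),interpolation=cv2.INTER_CUBIC))
E
```

```text
pics
{'clock': 0.0, 'joint_positions': array([-8.52906448e-01,  3.59335093e-01,  1.10802619e-02, -3.42549227e-04,
       -1.22409419e+00, -2.88099236e-01]), 'joint_velocities': array([ 1.86246786e-03,  1.86701285e-04, -7.36896416e-04,  1.92021100e-04,
        2.92560046e-04, -4.21251229e-05]), 'tau': array([-1.66265281e-04, -5.82712376e+01,  2.93068832e+01,  6.99778318e+00,
        6.81131176e-03, -2.58390583e-04]), 'tool_pos': array([ 281.03547193, -613.18758137,  225.66686285]), 'tool_rot': array([-2.13188109e-01,  9.77010850e-01,  7.57817937e-04, -2.33145616e-04]), 'wrist_force': array([-0.10161819, -0.30948217, -0.48363275]), 'wrist_torque': array([-0.10235213,  0.03264006, -0.00066013]), 'width': 1.0007889813206243}
scene {'intrinsics': array([[387.40911509,   0.        , 257.04884054],
       [  0.        , 387.40911509, 192.80075913],
       [  0.        ,   0.        ,   1.        ]]), 'rvec': array([ 0.77671711, -2.24307065,  1.49391859]), 'tvec': array([482.1965156 , 237.83280938, 607.37656753])}
top {'intrinsics': array([[354.23836282,   0.        , 255.73962302],
       [  0.        , 354.23836282, 195.72003061],
       [  0.        ,   0.        ,   1.        ]]), 'rvec': array([ 2.24328512, -1.97335639,  0.20282619]), 'tvec': array([  6.74586263, 592.33045157, 861.87307951])}
```

View pics/a.png

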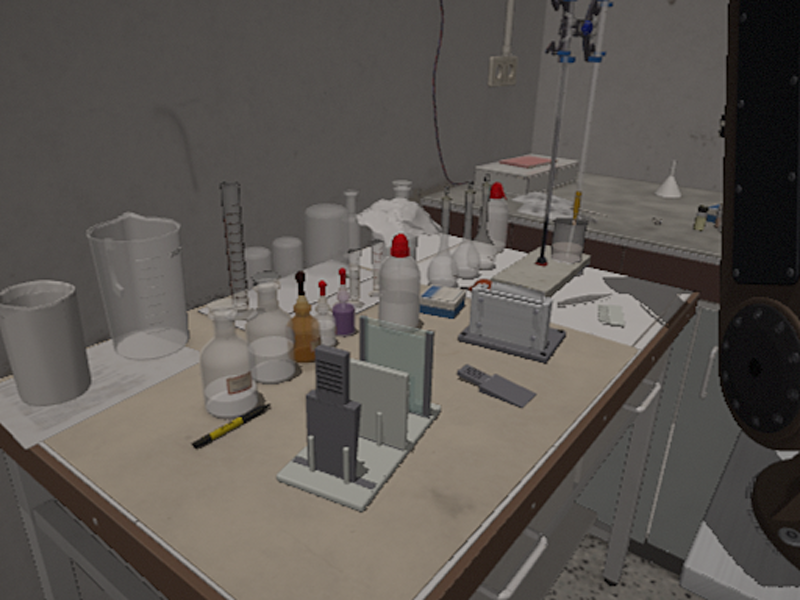

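View pics/b.png

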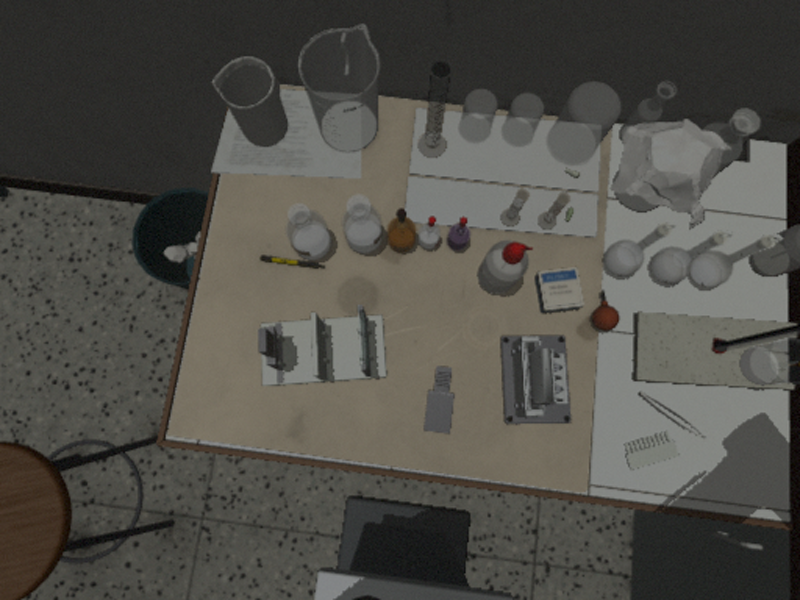

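```bash
cat > h.py <<'E'
import cv2,numpy as np
from scipy.spatial.transform import Rotation as R
from station import manip
def crop(im,x0,y0,w,h,s):
    c=cv2.resize(im[y0:y0+h,x0:x0+w],None,fx=s,fy=s,interpolation=cv2.INTER_CUBIC)
    c=cv2.convertScaleAbs(c,alpha=1.5)
    for x in range(-(-x0//10)*10,x0+w,10):
        cv2.line(c,((x-x0)*s,0),((x-x0)*s,8 if x%50 else 16),(0,255,255),1)
        if x%20==0: cv2.putText(c,str(x),((x-x0)*s,18),0,.35,(0,255,255),1)
    for y in range(-(-y0//10)*10,y0+h,10):
        cv2.line(c,(0,(y-y0)*s),(8,(y-y0)*s),(0,255,255),1)
        if y%20==0: cv2.putText(c,str(y),(8,(y-y0)*s+4),0,.35,(0,255,255),1)
    return c
def side(a,b):
    h=max(a.shape[0],b.shape[0]);p=lambda i:cv2.copyMakeBorder(i,0,h-i.shape[0],0,4,cv2.BORDER_CONSTANT)
    return np.hstack([p(a),p(b)])
def ray(cal,uv):
    """returns centre, direction (world)"""
    Rm=R.from_rotvec(np.ravel(cal['rvec'])).as_matrix();K=cal['intrinsics']
    d=np.array([(uv[0]-K[0,2])/K[0,0],(uv[1]-K[1,2])/K[1,1],1.])
    return -Rm.T@np.ravel(cal['tvec']),Rm.T@d
def onz(cal,uv,z):
    c,d=ray(cal,uv);return c+d*(z-c[2])/d[2]
def proj(cal,P):
    return cv2.projectPoints(np.float64(P).reshape(-1,1,3),np.ravel(cal['rvec']),np.ravel(cal['tvec']),cal['intrinsics'],None)[0][:,0]
E
python3 - <<'E'
from h import *
t=cv2.imread("pics/top0.png");s=cv2.imread("pics/scene0.png")
cv2.imwrite("pics/c.png",side(crop(t,160,190,94,62,5),crop(t,314,206,58,72,5)))
cv2.imwrite("pics/d.png",side(crop(s,175,195,112,130,4),crop(s,285,175,84,62,4)))
E
```

```text
(no output)
```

View pics/c.png

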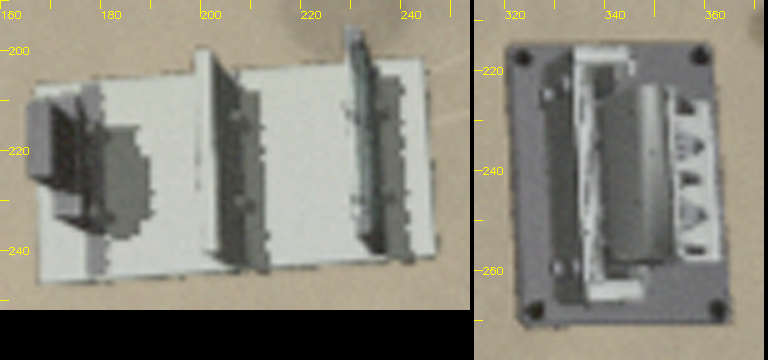

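View pics/d.png

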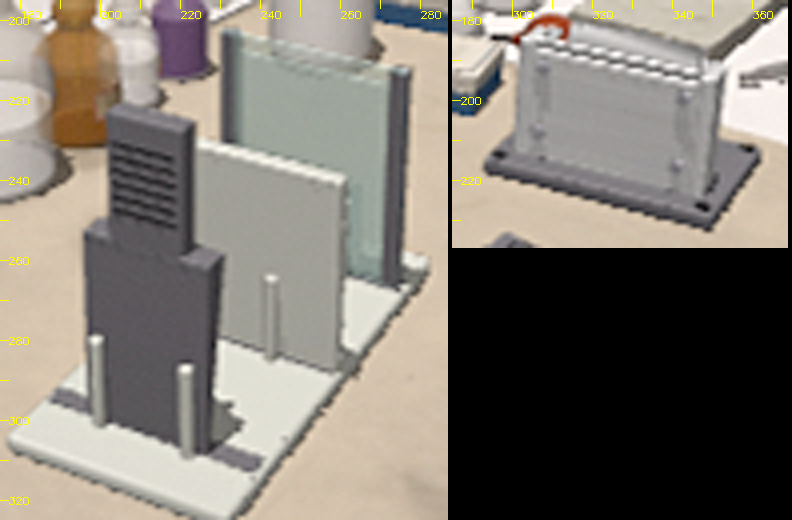

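```bash
cat > m.py <<'E'
from h import *
from scipy.optimize import least_squares
T=manip.get_calibration("top");S=manip.get_calibration("scene")
def fit(name,obs,x0,sx,sy):
    # obs: list (cal, uv, (cx,cy,z))
    def f(p):
        c,s=np.cos(p[2]),np.sin(p[2]);r=[]
        for cal,uv,(a,b,z) in obs:
            q=proj(cal,[p[0]+c*a-s*b,p[1]+s*a+c*b,z])[0]
            r+=list(q-np.array(uv))
        return np.array(r)
    r=least_squares(f,x0,loss='soft_l1');print(name,np.round(r.x,3),'deg',np.degrees(r.x[2]).round(2),'res',f(r.x).round(1));return r.x
if __name__=="__main__":
    print('rack corners',[onz(T,u,10).round(0)[:2] for u in [(167,207),(243,201.5),(246,241),(167.5,246.5)]])
    print('clamp corners',[onz(T,u,10).round(0)[:2] for u in [(320.5,215),(360.5,215),(363.5,270.5),(323,271.5)]])
    X,Y=55,107
    rt=[(T,(167,207),(X,Y,10)),(T,(243,201.5),(X,-Y,10)),(T,(246,241),(-X,-Y,10)),(T,(167.5,246.5),(-X,Y,10))]
    rs=[(S,(177,303),(X,Y,10)),(S,(231,319),(-X,Y,10)),(S,(281.5,260),(-X,-Y,10))]
    X,Y=75,56
    ct=[(T,(320.5,215),(X,Y,8)),(T,(360.5,215),(X,-Y,8)),(T,(363.5,270.5),(-X,-Y,8)),(T,(323,271.5),(-X,Y,8))]
    cs=[(S,(294,217),(X,Y,8)),(S,(362,214),(-X,-Y,8)),(S,(350,230),(-X,Y,8))]
    c0=[onz(T,(206,224),10)[0],onz(T,(206,224),10)[1],0];c1=[*onz(T,(342,243),8)[:2],0]
    for n,o,x in(('rackT',rt,c0),('rackTS',rt+rs,c0),('clT',ct,c1),('clTS',ct+cs,c1)): fit(n,o,x,0,0)
    # cassette top corners at z~130: top view & scene
    def tri(a,b):
        c1,d1=ray(T,a);c2,d2=ray(S,b);A=np.c_[d1,-d2];t=np.linalg.lstsq(A,c2-c1,rcond=None)[0]
        p,q=c1+t[0]*d1,c2+t[1]*d2;return ((p+q)/2).round(1),np.linalg.norm(p-q).round(1)
    print('cass far',onz(T,(229.5,196),130).round(1),'near',onz(T,(233.5,240.5),130).round(1))
    for n,a in(('far',(231.,196.)),):print(n,tri(a,(231.,202.5)))
    print('wedge tab top T', [onz(T,u,160).round(1) for u in ((165,209.5),(167,225),(174.5,227.5),(173,210))])
    print('scene tab top', [onz(S,u,160).round(1) for u in ((201,222),(220,228),(223,225))])
E
python3 m.py
```

```text
rack corners [array([535., 319.]), array([576., 116.]), array([471.,  93.]), array([430., 299.])]
clamp corners [array([566., -98.]), array([ 580., -206.]), array([ 434., -224.]), array([ 417., -118.])]
rackT [5.02909e+02 2.06703e+02 1.99000e-01] deg 11.41 res [-1.2 -0.5  1.2 -0.5  0.9  0.3 -0.8  0.6]
rackTS [503.967 206.048   6.481] deg 371.32 res [-0.9 -1.   1.5 -0.8  1.2  0.  -0.6  0.2 -1.5 -0.   0.6  4.9  1.5 -1.1]
clT [ 4.99512e+02 -1.61968e+02  1.35000e-01] deg 7.74 res [-0.7 -0.   0.4 -0.3  1.2  0.5 -0.7 -0.2]
clTS [ 4.99415e+02 -1.61588e+02  1.38000e-01] deg 7.93 res [-0.9  0.1  0.2 -0.4  1.1  0.4 -0.8 -0.1 -1.3 -1.5  1.  -1.2  0.2  0.4]
cass far [563.7 143.  130. ] near [459.9 118.7 130. ]
far (array([566. , 140.6, 126.6]), np.float64(2.9))
wedge tab top T [array([507.8, 282.1, 160. ]), array([473.3, 271.3, 160. ]), array([469.9, 253.4, 160. ]), array([509. , 263.7, 160. ])]
scene tab top [array([507.3, 283.1, 160. ]), array([470.6, 278.7, 160. ]), array([473.7, 268.3, 160. ])]
```

Emit:
play_rows:
  rows:
    - [0, [12, 39, 2], [0, 0, 0]]
    - [0, [12, 39, 2], [0, 0, 0]]
    - [0, [12, 39, 2], [0, 0, 0]]
    - [0, [12, 39, 2], [0, 0, 0]]
    - [0, [12, 39, 2], [0, 0, 0]]
    - [0, [12, 39, 2], [0, 0, 0]]
    - [0, [12, 39, 2], [0, 0, 0]]
    - [0, [12, 39, 2], [0, 0, 0]]
    - [0, [12, 39, 2], [0, 0, -6.6]]
    - [0, [12, 39, 2], [0, 0, -6.6]]

```text
clock: 0.93
tool_pos: [398.6, -231.4, 246.2]
tool_rot: [-0.112, 0.994, 0.0, 0.0]
wrist_force: [0.6, 0.2, -0.8]
width: 1.003
```

Emit:
play_rows:
  rows:
    - [0, [12, 39, 0], [0, 0, 0]]
    - [0, [12, 39, 0], [0, 0, 0]]
    - [0, [12, 39, 0], [0, 0, 0]]
    - [0, [12, 39, 0], [0, 0, 0]]
    - [0, [12, 39, 0], [0, 0, 0]]
    - [0, [12, 39, 0], [0, 0, 0]]
    - [0, [12, 39, 0], [0, 0, 0]]
    - [0, [12, 39, 0], [0, 0, 0]]
    - [0, [12, 39, 0], [0, 0, 0]]
    - [0, [8, 5, 0], [0, 0, 0]]

```text
clock: 1.77
tool_pos: [515.5, 127.6, 245.6]
tool_rot: [-0.115, 0.993, 0.0, 0.0]
wrist_force: [1.1, -0.7, 0.5]
width: 0.998
```

Emit:
play_rows:
  rows:
    - [0, [0, 0, 0], [0, 0, 0]]
    - [0, [0, 0, 0], [0, 0, 0]]

```text
clock: 1.93
tool_pos: [514.3, 122.9, 245.3]
tool_rot: [-0.114, 0.993, -0.0, -0.001]
wrist_force: [1.1, -0.1, -0.1]
width: 1.003
```

Run:
```python
from h import *
o=manip.get_obs();print(o['clock'],o['tool_pos'],o['tool_rot'],o['wrist_force'])
c=manip.get_calibration("wrist");im=manip.capture("wrist")
print(c, (-R.from_rotvec(c['rvec']).as_matrix().T@c['tvec']))
cv2.imwrite("pics/w0.png",im[:,:,::-1]);np.savez("w0.npz",**c)
cv2.imwrite("pics/w0v.png",crop(cv2.imread("pics/w0.png"),0,0,512,384,1) if 0 else cv2.resize(im[:,:,::-1],(800,600)))
```

```text
1.9333 [514.30418084 122.92689177 245.30341736] [-1.14253256e-01  9.93451244e-01 -3.31859808e-04 -8.41992887e-04] [ 1.07936141 -0.09028731 -0.10253344]
{'intrinsics': array([[297.31863964,   0.        , 257.88360497],
       [  0.        , 297.31863964, 191.39398606],
       [  0.        ,   0.        ,   1.        ]]), 'rvec': array([-1.8354663 , -2.31427541, -0.31950267]), 'tvec': array([  -2.9354913 , -547.9176465 ,  264.20399649])} [443.06395878 106.75105737 402.89534175]
```

View pics/w0v.png

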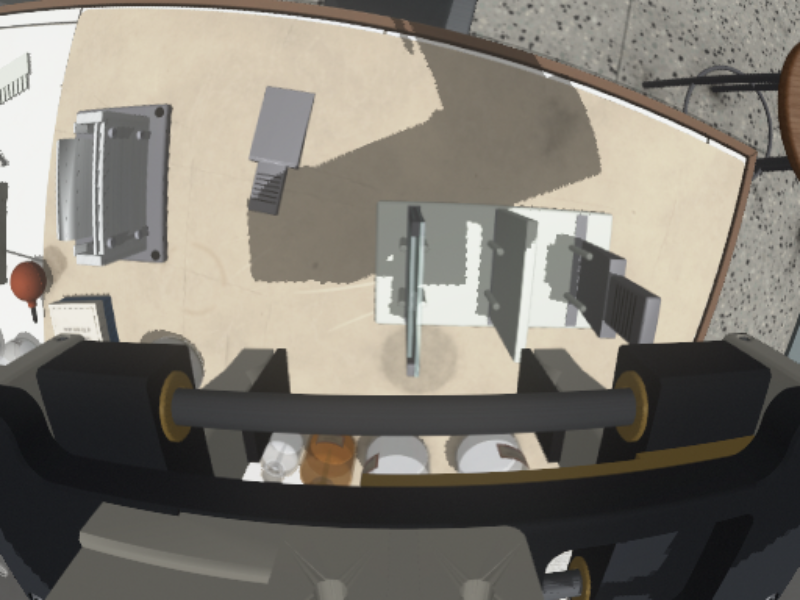

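Run:
```python
from h import *
cv2.imwrite("pics/w0c.png",crop(cv2.imread("pics/w0.png"),234,122,196,122,4))
```

```text
(no output)
```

View pics/w0c.png

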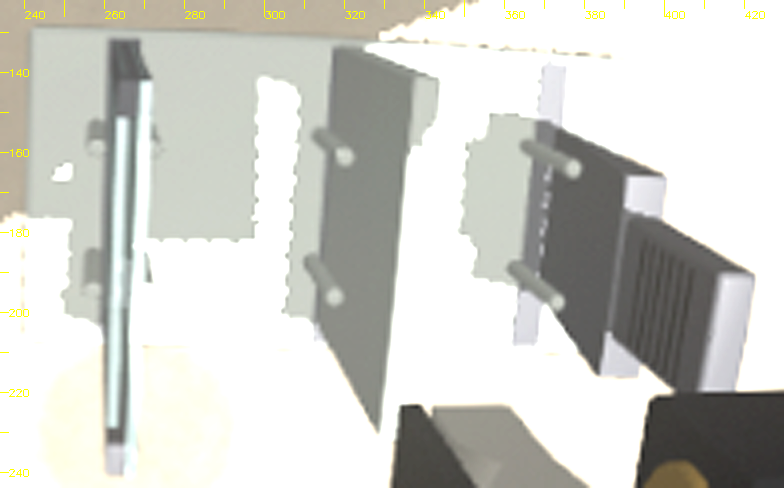

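```bash
cat >> h.py <<'E'
def fray(c,uv):
    K=c['intrinsics'];d=(np.array(uv)-K[:2,2])/K[0,0];r=np.linalg.norm(d)
    v=np.r_[d/r*np.sin(r),np.cos(r)];Rm=R.from_rotvec(np.ravel(c['rvec'])).as_matrix()
    return -Rm.T@np.ravel(c['tvec']),Rm.T@v
def fz(c,uv,z):
    o,d=fray(c,uv);return o+d*(z-o[2])/d[2]
def fproj(c,P):
    Rm=R.from_rotvec(np.ravel(c['rvec'])).as_matrix();q=np.atleast_2d(P)@Rm.T+np.ravel(c['tvec'])
    n=np.linalg.norm(q[:,:2],axis=1);a=np.arctan2(n,q[:,2])
    return c['intrinsics'][:2,2]+c['intrinsics'][0,0]*(q[:,:2].T*a/n).T
E
python3 - <<'E'
from h import *
c=dict(np.load("w0.npz"))
u=lambda x,y:(234+x/4-.4,122+y/4-.4)
for n,p,z in [('cas nearR top',(152,80),130),('near dark corner',(118,82),130),('farR top',(125,475),130),('farL top',(105,475),130),('near bottomL',(108,38),10),('near botR',(137,38),10),
 ('wedge tab nearR',(753,275),160),('nearL',(722,270),160),('farL',(692,390),160),('farR',(737,392),160),
 ('shoulder nearR',(665,178),100),('nearL',(627,176),100),('farR',(637,377),100),('farL',(600,375),100),
 ('rack -y near',(32,27),10),('blade toe near?',(543,122),10),
 ('blank nearR',(437,80),110),('nearL',(415,80),110),('blank farL',(378,432),110)]:
    print(n,fz(c,u(*p),z).round(1))
# rack pred
r=np.array([503,206.5]);a=np.radians(11.4);M=np.array([[np.cos(a),-np.sin(a)],[np.sin(a),np.cos(a)]])
for y in(-75,0,75):print(y,r+M@[0,y], [ (r+M@[x,y]).round(1) for x in(-50,50)])
for y in (-107,107): print(u(0,0),[((fproj(c,np.r_[r+M@[x,y],10])-[234,122])*4).round(0) for x in(-55,55)])
E
```

```text
cas nearR top [468.8 125.6 130. ]
near dark corner [471.  118.1 130. ]
farR top [566.4 142.7 130. ]
farL top [567.5 137.8 130. ]
near bottomL [469.8 116.5  10. ]
near botR [467.6 125.8  10. ]
wedge tab nearR [473.4 273.  160. ]
nearL [474.3 263.8 160. ]
farL [504.1 267.2 160. ]
farR [502.  280.4 160. ]
shoulder nearR [461.3 274.3 100. ]
nearL [463.8 262.3 100. ]
farR [519.2 286.6 100. ]
farL [521.1 274.3 100. ]
rack -y near [471.9  91.4  10. ]
blade toe near? [460.  270.3  10. ]
blank nearR [452.8 197.3 110. ]
nearL [454.3 191.7 110. ]
blank farL [548.1 209.8 110. ]
-75 [517.82430053 132.9796619 ] [array([468.8, 123.1]), array([566.8, 142.9])]
0 [503.  206.5] [array([454. , 196.6]), array([552. , 216.4])]
75 [488.17569947 280.0203381 ] [array([439.2, 270.1]), array([537.2, 289.9])]
(233.6, 121.6) [array([[30., 20.]]), array([[ 24., 338.]])]
(233.6, 121.6) [array([[639.,  56.]]), array([[602., 352.]])]
```

Emit:
play_rows:
  rows:
    - [0.5, [4, 8, 0], [0, 0, -2]]
    - [0.5, [0, 0, -35], [0, 0, 0]]
    - [0.5, [0, 0, -35], [0, 0, 0]]
    - [0.5, [0, 0, -25], [0, 0, 0]]
    - [0.5, [0, 0, 0], [0, 0, 0]]
    - [0.5, [0, 0, 0], [0, 0, 0]]
    - [0.5, [0, 0, 0], [0, 0, 0]]

```text
clock: 2.57
tool_pos: [519.6, 130.3, 153.0]
tool_rot: [-0.096, 0.995, 0.0, 0.001]
wrist_force: [0.3, 0.1, 0.8]
width: 0.542
```

Run:
```python
from h import *
o=manip.get_obs();print(o['clock'],o['tool_pos'],o['tool_rot'],o['wrist_force'],o['width'],o['joint_velocities'].round(3))
c=manip.get_calibration("wrist");im=manip.capture("wrist")
cv2.imwrite("pics/w1.png",im[:,:,::-1]);np.savez("w1.npz",**c)
cv2.imwrite("pics/w1v.png",crop(cv2.imread("pics/w1.png"),160,80,195,200,4)[:600] if 0 else crop(cv2.imread("pics/w1.png"),160,60,195,190,4)[:600])
```

```text
2.5667 [519.56604033 130.34021929 152.99502478] [-9.62021317e-02  9.95361231e-01  2.01567377e-04  1.06281528e-03] [0.25667266 0.0745612  0.82319165] 0.5416245123767917 [ 0.003 -0.013  0.016 -0.001  0.005 -0.   ]
```

View pics/w1v.png

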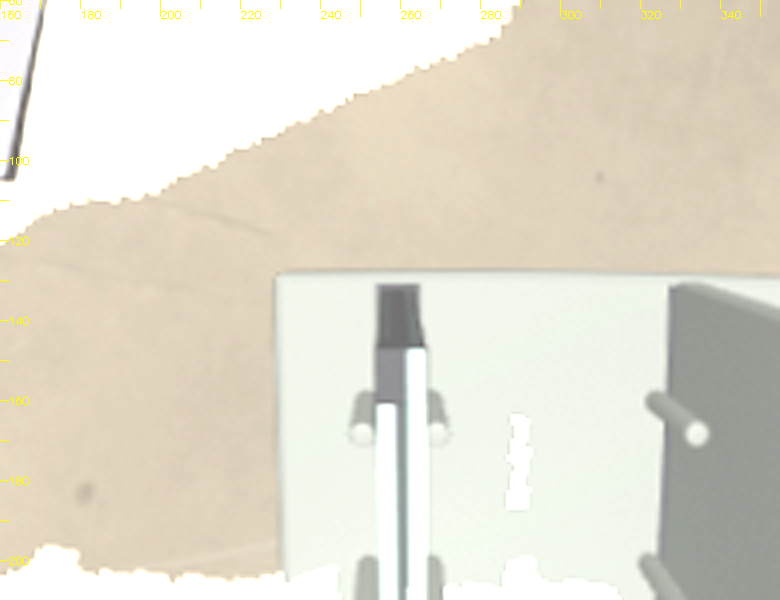

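Emit:
play_rows:
  rows:
    - [0.5, [-1, 1, -27], [0, 0, 0]]
    - [0.5, [0, 0, -27], [0, 0, 0]]
    - [0.5, [0, 0, 0], [0, 0, 0]]
    - [0.5, [0, 0, 0], [0, 0, 0]]

```text
clock: 2.95
tool_pos: [517.8, 131.5, 98.0]
tool_rot: [-0.097, 0.995, -0.0, -0.0]
wrist_force: [0.8, 0.3, 1.6]
width: 0.502
```

Run:
```python
from h import *
c=dict(np.load("w1.npz"))
for x,y in((375,347),(427,347)): print(fz(c,(160+x/4-.4,60+y/4-.4),130).round(1))
for x,y in((377,284),(420,284)): print(fz(c,(160+x/4-.4,60+y/4-.4),10).round(1))
```

```text
[470.3 118.3 130. ]
[468.8 126.1 130. ]
[469.8 116.9  10. ]
[467.7 127.6  10. ]
```

Emit:
play_rows:
  rows:
    - [1, [0, 0, 0], [0, 0, 0]]
    - [1, [0, 0, 0], [0, 0, 0]]
    - [1, [0, 0, 0], [0, 0, 0]]
    - [1, [0, 0, 0], [0, 0, 0]]
    - [1, [0, 0, 0], [0, 0, 0]]
  grip_force: 20

```text
clock: 3.37
tool_pos: [518.0, 131.9, 97.9]
tool_rot: [-0.096, 0.995, 0.0, 0.001]
wrist_force: [-0.4, 0.3, -0.5]
width: 0.185
```

Emit:
play_rows:
  rows:
    - [1, [0, 0, 0], [0, 0, 0]]
    - [1, [0, 0, 0], [0, 0, 0]]
    - [1, [0, 0, 0], [0, 0, 0]]
    - [1, [0, 0, 0], [0, 0, 0]]

```text
clock: 3.7
tool_pos: [517.8, 131.7, 97.4]
tool_rot: [-0.097, 0.995, -0.0, 0.0]
wrist_force: [-1.8, -0.2, 5.0]
width: 0.091
```

Emit:
play_rows:
  rows:
    - [1, [0, 0, 25], [0, 0, 0]]
    - [1, [0, 0, 40], [0, 0, 0]]
    - [1, [0, 0, 40], [0, 0, 0]]
    - [1, [0, 0, 40], [0, 0, 0]]
    - [1, [0, 0, 0], [0, 0, 0]]

```text
clock: 4.12
tool_pos: [521.2, 132.9, 250.1]
tool_rot: [-0.097, 0.995, 0.002, 0.006]
wrist_force: [3.0, 1.0, -1.6]
width: 0.09
```

Emit:
play_rows:
  rows:
    - [1, [-5, -20, 0], [0, 0, -1.6]]
    - [1, [-5, -38, 0], [0, 0, -1.6]]
    - [1, [-5, -40, 0], [0, 0, 0]]
    - [1, [-5, -40, 0], [0, 0, 0]]
    - [1, [-5, -40, 0], [0, 0, 0]]
    - [1, [-5, -37, 0], [0, 0, 0]]
    - [1, [-4, -20, 0], [0, 0, 0]]
    - [1, [0, 0, 0], [0, 0, 0]]
    - [1, [0, 0, 0], [0, 0, 0]]
    - [1, [0, 0, 0], [0, 0, 0]]

```text
clock: 4.95
tool_pos: [483.5, -103.1, 241.5]
tool_rot: [-0.068, 0.998, 0.0, -0.0]
wrist_force: [0.4, 0.3, -2.7]
width: 0.089
```

Run:
```python
from h import *
o=manip.get_obs();print(o['clock'],o['tool_pos'],o['tool_rot'],o['wrist_force'],o['width'],o['joint_velocities'].round(3))
c=manip.get_calibration("wrist");im=manip.capture("wrist")
cv2.imwrite("pics/w2.png",im[:,:,::-1]);np.savez("w2.npz",**c)
q=fproj(c,[[499.5,-162,90],[419,-180,0],[580,-130,0]]);print(q)
x,y=q[0]
cv2.imwrite("pics/w2v.png",crop(cv2.imread("pics/w2.png"),max(0,int(x)-80),max(0,int(y)-90),160,150,4))
print(max(0,int(x)-80),max(0,int(y)-90))
```

```text
4.95 [ 483.46625728 -103.13124279  241.46503847] [-6.82199471e-02  9.97670217e-01  2.03981978e-04 -3.67528225e-04] [ 0.43136516  0.25232634 -2.67665915] 0.08911233833931351 [ 0.02  -0.     0.004  0.002 -0.001  0.001]
[[201.7570929  185.83747096]
 [207.11669788 109.41671372]
 [230.09216059 226.07761698]]
121 95
```

View pics/w2v.png

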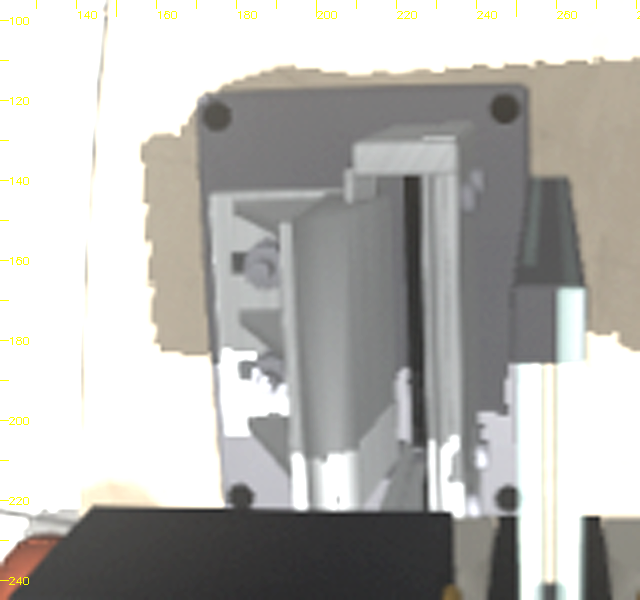

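Run:
```python
from h import *
c=dict(np.load("w2.npz"))
u=lambda x,y:(121+x/4-.4,95+y/4-.4)
print('cam',-R.from_rotvec(c['rvec']).as_matrix().T@c['tvec'])
for z in(6,8,10,12):
    l,r,b=[fz(c,u(*p),z)[:2] for p in((200,97),(527,85),(222,508))]
    a=(r-l)/np.linalg.norm(r-l);yaw=np.degrees(np.arctan2(-a[0],a[1]));d=b-l
    yaw2=np.degrees(np.arctan2(d[1],d[0]))
    t=np.radians(7.8);ex=np.array([np.cos(t),np.sin(t)]);ey=np.array([-ex[1],ex[0]])
    cen=(l+r)/2+75*ex
    print(z,np.linalg.norm(r-l).round(1),yaw.round(2),yaw2.round(2),cen.round(1))
    h=[fz(c,u(*p),z)[:2] for p in((217,116),(505,108),(240,496),(509,498))];m=sum(h)/4
    print('   holes centre',m.round(1),'yaw',[np.degrees(np.arctan2(*(h[j]-h[i])[::-1])).round(2) for i,j in((0,2),(1,3))],np.degrees(np.arctan2(-(h[1]-h[0])[0],(h[1]-h[0])[1])).round(2),np.linalg.norm(h[1]-h[0]).round(1),np.linalg.norm(h[2]-h[0]).round(1))
np.save("cen.npy",cen)
z=8
C=m
t=np.radians(7.6);ex=np.array([np.cos(t),np.sin(t)]);ey=np.array([-ex[1],ex[0]])
print('C',C)
for n,p,z in(('strip L near',(404,178),14),('strip L far',(409,440),14),('strip R near top gasket?',(420,178),92),('gasket top far',(426,445),92),('gask cheek near R',(458,140),92),('end L',(352,142),92),('end lowL',(352,170),92),('cheek front near',(282,222),92),('cheek outer',(291,222),92)):
    q=fz(c,u(*p),z)[:2]-C;print(n,(q@ex).round(1),(q@ey).round(1))
# held cassette
for p in((515,285),(586,285),(525,178),(570,178)): print('cas',fz(c,u(*p),273.5 if p[1]>200 else 153.5).round(1))
```

```text
cam [ 410.83503447 -112.83006313  398.99529043]
6 110.3 8.46 7.22 [ 502.6 -163. ]
   holes centre [ 502.7 -163.6] yaw [np.float64(7.79), np.float64(7.97)] 8.04 97.2 135.7
8 109.7 8.46 7.22 [ 502.5 -162.7]
   holes centre [ 502.3 -163.3] yaw [np.float64(7.79), np.float64(7.97)] 8.04 96.8 135.0
10 109.2 8.46 7.22 [ 502.4 -162.4]
   holes centre [ 501.8 -163.1] yaw [np.float64(7.79), np.float64(7.97)] 8.04 96.3 134.3
12 108.6 8.46 7.22 [ 502.3 -162.1]
   holes centre [ 501.3 -162.8] yaw [np.float64(7.79), np.float64(7.97)] 8.04 95.8 133.7
C [ 501.32382177 -162.79374169]
strip L near -44.7 14.7
strip L far 44.8 14.3
strip R near top gasket? -52.4 28.4
gasket top far 20.3 28.5
gask cheek near R -62.3 38.3
end L -62.1 10.7
end lowL -54.7 10.5
cheek front near -41.3 -8.7
cheek outer -41.2 -6.2
cas [ 435.2 -113.1  273.5]
cas [ 434.2 -105.5  273.5]
cas [ 435.8 -114.3  153.5]
cas [ 434.6 -105.1  153.5]
```

Emit:
play_rows:
  rows:
    - [1, [17, -12, -10], [0, 0, 0]]
    - [1, [17, -12, -15], [0, 0, 0]]
    - [1, [16, -10, -16], [0, 0, 0]]
    - [1, [0, 0, 0], [0, 0, 0]]
    - [1, [0, 0, 0], [0, 0, 0]]
    - [1, [0, 0, 0], [0, 0, 0]]

```text
clock: 5.5
tool_pos: [533.7, -136.4, 200.9]
tool_rot: [-0.069, 0.998, -0.0, -0.0]
wrist_force: [0.1, -0.5, -1.3]
width: 0.088
```

Run:
```python
from h import *
o=manip.get_obs();print(o['clock'],o['tool_pos'],o['tool_rot'],o['wrist_force'],o['width'],o['joint_velocities'].round(3))
c=manip.get_calibration("wrist");im=manip.capture("wrist")
cv2.imwrite("pics/w3.png",im[:,:,::-1]);np.savez("w3.npz",**c)
print(fproj(c,[[445,-155,90]]))
cv2.imwrite("pics/w3v.png",crop(cv2.imread("pics/w3.png"),170,60,132,100,6))
```

```text
5.5 [ 533.72365951 -136.44754929  200.85655544] [-6.91210651e-02  9.97608189e-01 -5.00822483e-07 -4.24065770e-04] [ 0.07535056 -0.48384782 -1.3109248 ] 0.08833342332624969 [-0.    -0.025  0.002  0.002  0.001  0.004]
[[250.5434945   90.46963269]]
```

View pics/w3v.png

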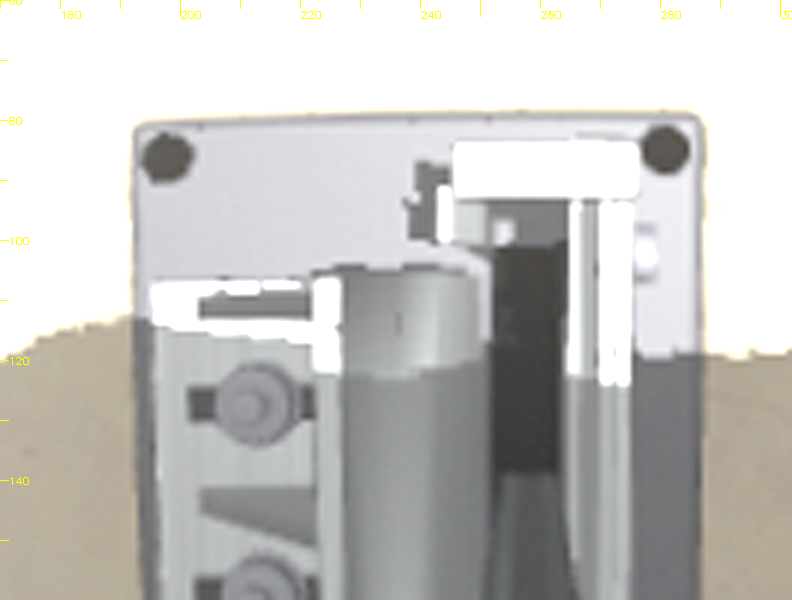

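Run:
```python
from h import *
c=dict(np.load("w3.npz"))
u=lambda x,y:(170+x/6-.4,60+y/6-.4)
t=np.radians(7.9);ex=np.array([np.cos(t),np.sin(t)]);ey=np.array([-ex[1],ex[0]])
z=8
h=[fz(c,u(*p),z)[:2] for p in((167,158),(665,152))];print('holes',h,np.linalg.norm(h[1]-h[0]),'yaw',np.degrees(np.arctan2(-(h[1]-h[0])[0],(h[1]-h[0])[1])))
C=(h[0]+h[1])/2+67.5*ex
l,r=[fz(c,u(*p),z)[:2] for p in((135,130),(702,118))]
C2=(l+r)/2+75*ex;print('C holes',C,'C edges',C2,np.linalg.norm(r-l))
f=lambda P:np.round([(P[:2]-C)@ex,(P[:2]-C)@ey],1)
print('cam',f(-R.from_rotvec(c['rvec']).as_matrix().T@c['tvec']))
for n,x,y in(('strip L',495,300),('strip R',567,250),('lip edge',487,220),('lip flare out',453,220),('gasket in',568,300),('gasket flare out',583,250),('end post L',455,170),('post R',638,170),('end post inner',545,198),('floor start',530,247),('cheek top outer',342,300),('cheek chamf',430,300),('cheek edge R',487,300)):
    print(n,[(z,*f(fz(c,u(x,y),z))) for z in(14,60,84,92)])
print('cas bottom',[f(fz(c,u(x,472),113)) for x in(497,555)])
o=manip.get_obs();print('tool',f(o['tool_pos']))
```

```text
holes [array([ 441.73228529, -220.47021147]), array([ 428.55896047, -124.30289428])] 97.06538714651005 yaw 7.800023974264716
C holes [ 502.00501165 -163.10904602] C edges [ 503.01456843 -162.59220055] 110.64468353789358
cam [-38.2  22.3]
strip L [(14, np.float64(-38.0), np.float64(15.8)), (60, np.float64(-38.0), np.float64(16.7)), (84, np.float64(-38.0), np.float64(17.1)), (92, np.float64(-38.1), np.float64(17.3))]
strip R [(14, np.float64(-47.7), np.float64(29.5)), (60, np.float64(-46.4), np.float64(28.5)), (84, np.float64(-45.8), np.float64(28.0)), (92, np.float64(-45.5), np.float64(27.9))]
lip edge [(14, np.float64(-53.5), np.float64(14.3)), (60, np.float64(-51.4), np.float64(15.4)), (84, np.float64(-50.4), np.float64(15.9)), (92, np.float64(-50.0), np.float64(16.1))]
lip flare out [(14, np.float64(-53.5), np.float64(7.8)), (60, np.float64(-51.5), np.float64(9.8)), (84, np.float64(-50.4), np.float64(10.8)), (92, np.float64(-50.0), np.float64(11.1))]
gasket in [(14, np.float64(-38.0), np.float64(29.7)), (60, np.float64(-38.1), np.float64(28.7)), (84, np.float64(-38.1), np.float64(2
[... 907 characters left out ...]
46.2), np.float64(22.4)), (92, np.float64(-46.0), np.float64(22.4))]
cheek top outer [(14, np.float64(-38.3), np.float64(-13.5)), (60, np.float64(-38.3), np.float64(-8.7)), (84, np.float64(-38.3), np.float64(-6.2)), (92, np.float64(-38.3), np.float64(-5.4))]
cheek chamf [(14, np.float64(-38.1), np.float64(3.4)), (60, np.float64(-38.1), np.float64(5.9)), (84, np.float64(-38.1), np.float64(7.2)), (92, np.float64(-38.1), np.float64(7.7))]
cheek edge R [(14, np.float64(-38.0), np.float64(14.3)), (60, np.float64(-38.0), np.float64(15.4)), (84, np.float64(-38.1), np.float64(15.9)), (92, np.float64(-38.1), np.float64(16.1))]
cas bottom [array([-14.3,  17.9]), array([-14.3,  25.9])]
tool [35.1 22. ]
```

Emit:
play_rows:
  rows:
    - [1, [-18, -3, 0], [0, 0, 0]]
    - [1, [-17, -2, 0], [0, 0, 0]]
    - [1, [0, 0, -8], [0, 0, 0]]
    - [1, [0, 0, -8], [0, 0, 0]]
    - [1, [0, 0, 0], [0, 0, 0]]
    - [1, [0, 0, 0], [0, 0, 0]]
    - [1, [0, 0, 0], [0, 0, 0]]

```text
clock: 6.13
tool_pos: [499.3, -142.1, 185.3]
tool_rot: [-0.069, 0.998, -0.0, 0.0]
wrist_force: [0.1, -0.3, -1.8]
width: 0.091
```

```bash
cat > st.py <<'E'
from h import *
t=np.radians(7.9);ex=np.array([np.cos(t),np.sin(t)]);ey=np.array([-ex[1],ex[0]])
O=np.array([502.,-163.1])+22.2*ey
if __name__=="__main__":
    o=manip.get_obs();p=o['tool_pos'];d=p[:2]-O;F=o['wrist_force']
    print('t',o['clock'],'tool clamp x,y,z',(d@ex).round(2),(d@ey).round(2),p[2].round(2),'F',(F[:2]@ex).round(2),(F[:2]@ey).round(2),F[2].round(2),'T',o['wrist_torque'].round(2),'w',o['width'].round(4),'q',o['tool_rot'].round(4))
E
python3 st.py
```

```text
Traceback (most recent call last):
  File "st.py", line 6, in <module>
    print('t',o['clock'],'tool clamp x,y,z',(d@ex).round(2),(d@ey).round(2),p[2].round(2),'F',(F[:2]@ex).round(2),(F[:2]@ey).round(2),F[2].round(2),'T',o['wrist_torque'].round(2),'w',o['width'].round(4),'q',o['tool_rot'].round(4))
                                                                                                                                                                                       ^^^^^^^^^^^^^^^^
AttributeError: 'float' object has no attribute 'round'
```

Emit:
play_rows:
  rows:
    - [1, [-0.9, 0.9, -2], [0, 0, 0]]
    - [1, [0, 0, -3], [0, 0, 0]]
    - [1, [0, 0, -3], [0, 0, 0]]
    - [1, [0, 0, -3], [0, 0, 0]]
    - [1, [0, 0, 0], [0, 0, 0]]
    - [1, [0, 0, 0], [0, 0, 0]]

```text
clock: 6.63
tool_pos: [497.6, -141.4, 173.8]
tool_rot: [-0.069, 0.998, -0.0, -0.0]
wrist_force: [0.3, -0.4, -2.2]
width: 0.091
```

```bash
sed -i "s/o\['width'\].round(4)/round(o['width'],4)/" st.py; python3 st.py
```

```text
t 6.6333 tool clamp x,y,z -1.33 -0.14 173.81 F 0.23 -0.48 -2.22 T [-0.02 -0.05  0.  ] w 0.0912 q [-6.860e-02  9.976e-01 -0.000e+00 -3.000e-04]
```

Emit:
play_rows:
  rows:
    - [1, [0.7, 0.2, -4], [0, 0, 0]]
    - [1, [0, 0, -4], [0, 0, 0]]
    - [1, [0, 0, -4], [0, 0, 0]]
    - [1, [0, 0, -4], [0, 0, 0]]
    - [1, [0, 0, 0], [0, 0, 0]]

```text
clock: 7.05
tool_pos: [498.2, -141.4, 157.2]
tool_rot: [-0.069, 0.998, -0.0, -0.0]
wrist_force: [1.7, -2.6, -4.3]
width: 0.09
```

```bash
python3 st.py
```

```text
t 7.05 tool clamp x,y,z -0.75 -0.22 157.21 F 1.35 -2.84 -4.29 T [-1.45 -0.66  0.09] w 0.0904 q [-6.860e-02  9.976e-01 -1.000e-04 -4.000e-04]
```

Emit:
play_rows:
  rows:
    - [1, [0.1, -0.7, 0], [0, 0, 0]]
    - [1, [0, 0, -4], [0, 0, 0]]
    - [1, [0, 0, -4], [0, 0, 0]]
    - [1, [0, 0, -4], [0, 0, 0]]
    - [1, [0, 0, 0], [0, 0, 0]]

```text
clock: 7.47
tool_pos: [498.0, -141.8, 145.1]
tool_rot: [-0.069, 0.998, 0.0, -0.001]
wrist_force: [0.2, -0.2, -2.9]
width: 0.088
```

```bash
python3 st.py
```

```text
t 7.4667 tool clamp x,y,z -1.02 -0.54 145.06 F 0.18 -0.24 -2.85 T [-0.19  0.03  0.01] w 0.0882 q [-6.850e-02  9.976e-01  1.000e-04 -7.000e-04]
```

Free in the channel (bottom ≈58 mm). Continue down.

Emit:
play_rows:
  rows:
    - [1, [0, 0, -5], [0, 0, 0]]
    - [1, [0, 0, -5], [0, 0, 0]]
    - [1, [0, 0, -5], [0, 0, 0]]
    - [1, [0, 0, -5], [0, 0, 0]]
    - [1, [0, 0, 0], [0, 0, 0]]

```text
clock: 7.88
tool_pos: [497.9, -141.9, 124.8]
tool_rot: [-0.069, 0.998, 0.0, -0.001]
wrist_force: [-0.3, -0.1, -2.9]
width: 0.094
```

Emit:
play_rows:
  rows:
    - [1, [0, 0, -5], [0, 0, 0]]
    - [1, [0, 0, -5], [0, 0, 0]]
    - [1, [0, 0, -4], [0, 0, 0]]
    - [1, [0, 0, -2], [0, 0, 0]]
    - [1, [0, 0, 0], [0, 0, 0]]

```text
clock: 8.3
tool_pos: [498.2, -141.9, 109.5]
tool_rot: [-0.069, 0.998, 0.0, -0.001]
wrist_force: [-0.5, -0.1, -2.6]
width: 0.09
```

```bash
python3 st.py
```

```text
t 8.3 tool clamp x,y,z -0.88 -0.67 109.45 F -0.48 -0.03 -2.61 T [ 0.01  0.02 -0.02] w 0.0898 q [-6.860e-02  9.976e-01  0.000e+00 -5.000e-04]
```

Emit:
play_rows:
  rows:
    - [1, [0, 0, -3], [0, 0, 0]]
    - [1, [0, 0, -2], [0, 0, 0]]
    - [1, [0, 0, -1.5], [0, 0, 0]]
    - [1, [0, 0, 0], [0, 0, 0]]

```text
clock: 8.63
tool_pos: [498.4, -141.9, 103.3]
tool_rot: [-0.069, 0.998, 0.0, -0.0]
wrist_force: [0.2, 0.2, -3.1]
width: 0.093
```

Emit:
play_rows:
  rows:
    - [1, [0, 0, -1], [0, 0, 0]]
    - [1, [0, 0, -1], [0, 0, 0]]
    - [1, [0, 0, 0], [0, 0, 0]]

```text
clock: 8.88
tool_pos: [498.7, -141.9, 101.6]
tool_rot: [-0.069, 0.998, -0.0, 0.0]
wrist_force: [0.1, 0.0, -2.4]
width: 0.09
```

```bash
python3 st.py
```

```text
t 8.8833 tool clamp x,y,z -0.39 -0.72 101.59 F 0.15 -0.02 -2.41 T [-0.08  0.02  0.04] w 0.0896 q [-6.860e-02  9.976e-01 -0.000e+00  1.000e-04]
```

Emit:
play_rows:
  rows:
    - [1, [0, 0, -1], [0, 0, 0]]
    - [1, [0, 0, -0.5], [0, 0, 0]]
    - [1, [0, 0, 0], [0, 0, 0]]

```text
clock: 9.13
tool_pos: [498.7, -142.1, 101.4]
tool_rot: [-0.069, 0.998, -0.0, 0.0]
wrist_force: [-4.0, 2.0, 10.4]
width: 0.089
```

```bash
python3 st.py
```

```text
t 9.1333 tool clamp x,y,z -0.36 -0.91 101.43 F -3.64 2.56 10.44 T [0.73 1.72 0.03] w 0.0888 q [-6.880e-02  9.976e-01 -2.000e-04  3.000e-04]
```

Emit:
play_rows:
  rows:
    - [1, [0, 0, 0.7], [0, 0, 0]]
    - [0.3, [0, 0, 0], [0, 0, 0]]
    - [0.3, [0, 0, 0], [0, 0, 0]]
    - [0.3, [0, 0, 0], [0, 0, 0]]
    - [0.3, [0, 0, 0], [0, 0, 0]]
    - [0.3, [0, 0, 0], [0, 0, 0]]

```text
clock: 9.63
tool_pos: [498.6, -141.9, 100.7]
tool_rot: [-0.069, 0.998, -0.0, -0.0]
wrist_force: [-0.2, -0.5, 0.4]
width: 0.409
```

```bash
python3 st.py
```

```text
t 9.6333 tool clamp x,y,z -0.42 -0.74 100.72 F -0.28 -0.49 0.38 T [ 0.01 -0.01  0.04] w 0.4087 q [-0.0686  0.9976 -0.     -0.    ]
```

Emit:
play_rows:
  rows:
    - [0.35, [0, 0, 10], [0, 0, 0]]
    - [0.4, [0, 0, 30], [0, 0, 0]]
    - [0.4, [0, 0, 40], [0, 0, 0]]
    - [0.4, [0, 0, 40], [0, 0, 0]]
    - [0.5, [0, 10, 20], [0, 0, 0]]
    - [0.5, [0, 38, 0], [0, 0, 0]]
    - [0.5, [0, 40, 0], [0, 0, 0]]
    - [0.5, [0, 40, 0], [0, 0, 0]]
    - [0.5, [0, 40, 0], [0, 0, 0]]
    - [0.5, [0, 40, 0], [0, 0, 0]]

```text
clock: 10.47
tool_pos: [498.2, 67.8, 242.0]
tool_rot: [-0.068, 0.998, 0.0, 0.001]
wrist_force: [1.4, -0.3, 0.3]
width: 0.498
```

Emit:
play_rows:
  rows:
    - [0.2, [-1, 25, 0], [0, 0, 1.9]]
    - [0, [-1, 40, 0], [0, 0, 1.9]]
    - [0, [-1, 40, 0], [0, 0, 0]]
    - [0, [-1, 40, 0], [0, 0, 0]]
    - [0, [-1, 38, 0], [0, 0, 0]]
    - [0, [-2, 20, -20], [0, 0, 0]]
    - [0, [0, 0, -25], [0, 0, 0]]
    - [0, [0, 0, 0], [0, 0, 0]]
    - [0, [0, 0, 0], [0, 0, 0]]
    - [0, [0, 0, 0], [0, 0, 0]]

```text
clock: 11.3
tool_pos: [492.2, 268.8, 197.4]
tool_rot: [-0.102, 0.995, 0.0, 0.001]
wrist_force: [0.8, 0.1, 0.1]
width: 0.996
```

```bash
python3 st.py
python3 - <<'E'
from h import *
o=manip.get_obs();print(o['tool_pos'])
c=manip.get_calibration("wrist");im=manip.capture("wrist")
cv2.imwrite("pics/w4.png",im[:,:,::-1]);np.savez("w4.npz",**c)
print(fproj(c,[[491,273,130]]))
cv2.imwrite("pics/w4v.png",side(crop(cv2.imread("pics/w4.png"),195,100,125,160,3),crop(cv2.imread("pics/w4.png"),0,20,130,160,3)))
E
```

```text
t 11.3 tool clamp x,y,z 49.66 406.98 197.37 F 0.83 0.02 0.1 T [ 0.08 -0.01 -0.02] w 0.9964 q [-1.016e-01  9.948e-01  1.000e-04  6.000e-04]
[492.20094946 268.82792831 197.3710305 ]
[[262.78382566 202.50669411]]
```

View pics/w4v.png

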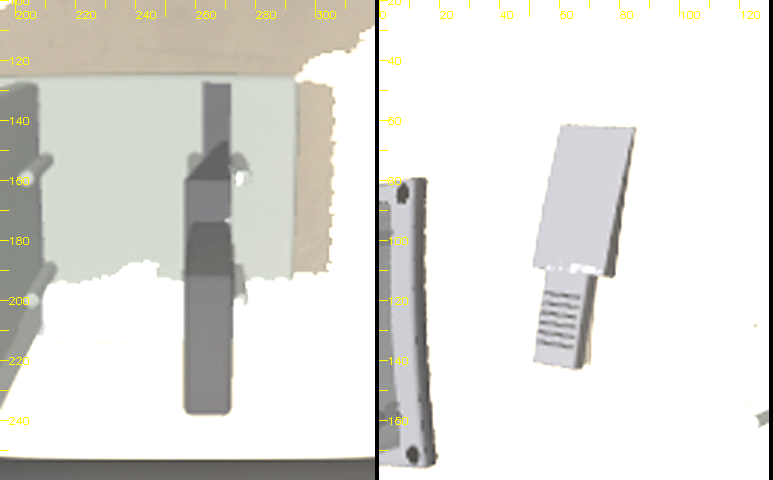

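Run:
```python
from h import *
c=dict(np.load("w4.npz"));u=lambda x,y:(195+x/3-.4,100+y/3-.4)
for p in((184,275),(231,275),(184,412),(231,412)): print(fz(c,u(*p),160).round(1))
for p in((185,180),(230,180)): print('sh',fz(c,u(*p),100).round(1))
```

```text
[474.6 264.3 160. ]
[472.4 274.7 160. ]
[508.  271.1 160. ]
[505.7 282.1 160. ]
sh [463.4 261.9 100. ]
sh [460.7 274.6 100. ]
```

Emit:
play_rows:
  rows:
    - [0, [-1.5, 4.5, -15], [0, 0, 0]]
    - [0, [0, 0, -25], [0, 0, 0]]
    - [0.5, [0, 0, -25], [0, 0, 0]]
    - [0.8, [0, 0, 0], [0, 0, 0]]
    - [1, [0, 0, 0], [0, 0, 0]]
    - [1, [0, 0, 0], [0, 0, 0]]
    - [1, [0, 0, 0], [0, 0, 0]]
    - [1, [0, 0, 0], [0, 0, 0]]
    - [1, [0, 0, 0], [0, 0, 0]]
    - [1, [0, 0, 0], [0, 0, 0]]
  grip_force: 30

```text
clock: 12.18
tool_pos: [490.3, 273.8, 131.6]
tool_rot: [-0.102, 0.995, 0.0, 0.0]
wrist_force: [-0.4, 0.2, -0.9]
width: 0.454
```

Emit:
play_rows:
  rows:
    - [1, [0, 0, 0], [0, 0, 0]]
    - [1, [0, 0, 0], [0, 0, 0]]
    - [1, [0, 0, 0], [0, 0, 0]]

```text
clock: 12.43
tool_pos: [490.1, 273.6, 130.8]
tool_rot: [-0.102, 0.995, -0.0, 0.0]
wrist_force: [-0.3, 0.7, 0.2]
width: 0.227
```

```bash
python3 st.py; python3 -c "
from h import *
o=manip.get_obs();print(o['tool_pos'])"
```

```text
t 12.4333 tool clamp x,y,z 48.22 412.03 130.84 F -0.17 0.73 0.23 T [ 0.02 -0.02  0.03] w 0.227 q [-0.1017  0.9948 -0.      0.    ]
[490.07687601 273.63640664 130.84187271]
```

Expected width at contact ≈0.136; let it finish closing, then lift.

Emit:
play_rows:
  rows:
    - [1, [0, 0, 0], [0, 0, 0]]
    - [1, [0, 0, 0], [0, 0, 0]]
    - [1, [0, 0, 0], [0, 0, 0]]
    - [1, [0, 0, 0], [0, 0, 0]]

```text
clock: 12.77
tool_pos: [490.1, 274.3, 130.8]
tool_rot: [-0.102, 0.995, 0.0, 0.0]
wrist_force: [-1.6, 3.6, -0.5]
width: 0.136
```

Emit:
play_rows:
  rows:
    - [1, [0, 0, 15], [0, 0, 0]]
    - [1, [0, 0, 40], [0, 0, 0]]
    - [1, [0, 0, 40], [0, 0, 0]]
    - [1, [0, 0, 40], [0, 0, 0]]
    - [1, [0, 0, 0], [0, 0, 0]]

```text
clock: 13.18
tool_pos: [493.2, 274.9, 274.5]
tool_rot: [-0.102, 0.995, 0.002, 0.005]
wrist_force: [0.7, 1.1, 0.3]
width: 0.134
```

Emit:
play_rows:
  rows:
    - [1, [1, -20, 0], [0, 0, -1.9]]
    - [1, [1, -40, 0], [0, 0, -1.9]]
    - [1, [1, -40, 0], [0, 0, 0]]
    - [1, [1, -40, 0], [0, 0, 0]]
    - [1, [1, -40, 0], [0, 0, 0]]
    - [1, [1, -40, 0], [0, 0, 0]]
    - [1, [1, -40, 0], [0, 0, 0]]
    - [1, [1, -40, 0], [0, 0, 0]]
    - [1, [1, -40, 0], [0, 0, 0]]
    - [1, [1, -40, 0], [0, 0, 0]]

```text
clock: 14.02
tool_pos: [499.2, -108.7, 265.8]
tool_rot: [-0.069, 0.998, -0.0, -0.0]
wrist_force: [0.9, 0.5, -0.4]
width: 0.133
```

Emit:
play_rows:
  rows:
    - [1, [0, -30, 0], [0, 0, 0]]
    - [1, [0, -16, 0], [0, 0, 0]]
    - [1, [0, 0, 0], [0, 0, 0]]
    - [1, [0, 0, 0], [0, 0, 0]]
    - [1, [0, 0, 0], [0, 0, 0]]

```text
clock: 14.43
tool_pos: [499.7, -152.4, 265.5]
tool_rot: [-0.068, 0.998, -0.0, -0.0]
wrist_force: [-0.1, -0.2, -1.3]
width: 0.132
```

```bash
python3 st.py
```

```text
t 14.4333 tool clamp x,y,z -0.8 -11.25 265.51 F -0.09 -0.19 -1.31 T [0.05 0.   0.01] w 0.1323 q [-6.830e-02  9.977e-01 -0.000e+00 -4.000e-04]
```

Emit:
play_rows:
  rows:
    - [1, [1.2, -3.2, 0], [0, 0, 0]]
    - [1, [0, 0, -12], [0, 0, 0]]
    - [1, [0, 0, -15], [0, 0, 0]]
    - [1, [0, 0, -13], [0, 0, 0]]
    - [1, [0, 0, 0], [0, 0, 0]]
    - [1, [0, 0, 0], [0, 0, 0]]
    - [1, [0, 0, 0], [0, 0, 0]]

```text
clock: 15.02
tool_pos: [501.9, -155.2, 226.7]
tool_rot: [-0.069, 0.998, -0.0, 0.0]
wrist_force: [0.4, -0.9, -0.5]
width: 0.135
```

```bash
python3 st.py
python3 - <<'E'
from h import *
c=manip.get_calibration("wrist");im=manip.capture("wrist")
cv2.imwrite("pics/w5.png",im[:,:,::-1]);np.savez("w5.npz",**c)
print(fproj(c,[[450,-155,92]]))
cv2.imwrite("pics/w5v.png",crop(cv2.imread("pics/w5.png"),195,80,132,100,6))
E
```

```text
t 15.0167 tool clamp x,y,z 0.96 -14.4 226.7 F 0.23 -0.91 -0.48 T [-0.07  0.01  0.03] w 0.1348 q [-6.920e-02  9.976e-01 -2.000e-04  4.000e-04]
[[265.10229413 131.50356057]]
```

View pics/w5v.png

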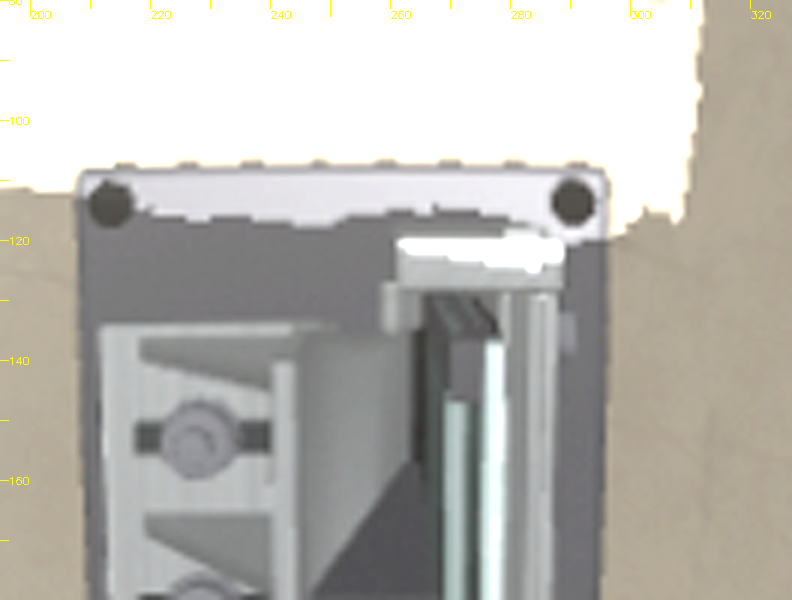

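Run:
```python
from st import *
c=dict(np.load("w5.npz"))
w=lambda x,y,z:np.r_[O+x*ex+y*ey,z]
def pp(n,*P): print(n,((fproj(c,[w(*p) for p in P])-[195,80]+.4)*6).round(0).tolist())
X,Y=0.96,-14.4
pp('toe near L/R',(X-30,Y+3,105.9),(X-30,Y+6,105.9)); pp('blade top near',(X-30,Y-7.8,195.9),(X-30,Y+6,195.9))
pp('cassette top near',(-50,-4.7,134),(-50,3.3,134));pp('cas bot near',(-50,-4.7,14),(-50,3.3,14))
pp('hole',(-67.5,-22.2-48.5,8),(-67.5,-22.2+48.5,8))
pp('gap at z92 edges',(-42,-14.7,92),(-42,-14.7,86),(-42,-20.7,92))
for p in((443,395),(503,335),(480,340)): print((fz(c,(195+p[0]/6-.4,80+p[1]/6-.4),134)[:2]-O)@np.c_[ex,ey])
for p in((430,295),(465,295)): print((fz(c,(195+p[0]/6-.4,80+p[1]/6-.4),14)[:2]-O)@np.c_[ex,ey])
```

```text
toe near L/R [[397.0, 453.0], [416.0, 453.0]]
blade top near [[304.0, 581.0], [432.0, 582.0]]
cassette top near [[447.0, 337.0], [504.0, 337.0]]
cas bot near [[425.0, 285.0], [464.0, 285.0]]
hole [[110.0, 203.0], [573.0, 202.0]]
gap at z92 edges [[376.0, 362.0], [376.0, 358.0], [339.0, 362.0]]
[-41.75345542  -5.15851518]
[-50.33125071   3.1994156 ]
[-4.95939294e+01 -2.40042871e-02]
[-47.90907213  -3.73803237]
[-47.95754866   3.49576444]
```

Emit:
play_rows:
  rows:
    - [1, [-0.9, -0.1, -6], [0, 0, 0]]
    - [1, [0, 0, -6], [0, 0, 0]]
    - [1, [0, 0, -6], [0, 0, 0]]
    - [1, [0, 0, -6], [0, 0, 0]]
    - [1, [0, 0.8, -6], [0, 0, 0]]
    - [1, [0, 0.8, -6], [0, 0, 0]]
    - [1, [0, 0.9, 0], [0, 0, 0]]
    - [1, [0, 0, 0], [0, 0, 0]]

```text
clock: 15.73
tool_pos: [500.1, -153.1, 189.3]
tool_rot: [-0.069, 0.998, -0.0, -0.001]
wrist_force: [-0.6, 0.2, -0.1]
width: 0.133
```

```bash
python3 st.py
```

```text
t 15.7333 tool clamp x,y,z -0.46 -12.02 189.3 F -0.59 0.26 -0.06 T [-0.   -0.04  0.03] w 0.1332 q [-6.870e-02  9.976e-01 -0.000e+00 -5.000e-04]
```

Emit:
play_rows:
  rows:
    - [1, [0.3, 0.5, -4], [0, 0, 0]]
    - [1, [0, 0, -4], [0, 0, 0]]
    - [1, [0, 0, -3], [0, 0, 0]]
    - [1, [0, 0, 0], [0, 0, 0]]
    - [1, [0, 0, 0], [0, 0, 0]]

```text
clock: 16.15
tool_pos: [500.5, -152.7, 178.6]
tool_rot: [-0.069, 0.998, -0.0, -0.0]
wrist_force: [0.6, -0.7, -1.0]
width: 0.137
```

Emit:
play_rows:
  rows:
    - [1, [0, 0, -3], [0, 0, 0]]
    - [1, [0, 0, -2], [0, 0, 0]]
    - [1, [0, 0, 0], [0, 0, 0]]
    - [1, [0, 0, 0], [0, 0, 0]]

```text
clock: 16.48
tool_pos: [500.6, -152.7, 173.7]
tool_rot: [-0.069, 0.998, -0.0, -0.0]
wrist_force: [-1.0, -0.2, -0.7]
width: 0.133
```

```bash
python3 st.py
```

```text
t 16.4833 tool clamp x,y,z 0.05 -11.71 173.69 F -0.97 -0.09 -0.72 T [-0.02 -0.08  0.01] w 0.133 q [-6.860e-02  9.976e-01 -0.000e+00 -1.000e-04]
```

Emit:
play_rows:
  rows:
    - [1, [0, 0.4, -2], [0, 0, 0]]
    - [1, [0, 0, -2], [0, 0, 0]]
    - [1, [0, 0, -1], [0, 0, 0]]
    - [1, [0, 0, 0], [0, 0, 0]]
    - [1, [0, 0, 0], [0, 0, 0]]

```text
clock: 16.9
tool_pos: [500.6, -152.3, 168.7]
tool_rot: [-0.069, 0.998, 0.0, -0.0]
wrist_force: [0.4, 0.2, -0.7]
width: 0.134
```

```bash
python3 st.py
```

```text
t 16.9 tool clamp x,y,z 0.13 -11.3 168.7 F 0.48 0.16 -0.74 T [-0.04 -0.03  0.01] w 0.1343 q [-6.860e-02  9.976e-01  0.000e+00 -1.000e-04]
```

Emit:
play_rows:
  rows:
    - [1, [0, 0, -2], [0, 0, 0]]
    - [1, [0, 0, -1], [0, 0, 0]]
    - [1, [0, 0, 0], [0, 0, 0]]
    - [1, [0, 0, 0], [0, 0, 0]]

```text
clock: 17.23
tool_pos: [500.6, -152.3, 165.7]
tool_rot: [-0.069, 0.998, 0.0, -0.0]
wrist_force: [-0.0, -0.1, 0.0]
width: 0.132
```

```bash
python3 st.py
```

```text
t 17.2333 tool clamp x,y,z 0.12 -11.31 165.7 F -0.05 -0.1 0.02 T [-0.03 -0.01 -0.01] w 0.132 q [-6.860e-02  9.976e-01  0.000e+00 -1.000e-04]
```

Emit:
play_rows:
  rows:
    - [1, [0, 0.3, -1.5], [0, 0, 0]]
    - [1, [0, 0, -1.5], [0, 0, 0]]
    - [1, [0, 0, 0], [0, 0, 0]]
    - [1, [0, 0, 0], [0, 0, 0]]

```text
clock: 17.57
tool_pos: [500.6, -152.0, 162.7]
tool_rot: [-0.069, 0.998, -0.0, -0.0]
wrist_force: [0.7, 0.6, -1.5]
width: 0.13
```

Emit:
play_rows:
  rows:
    - [1, [0, 0, -1.5], [0, 0, 0]]
    - [1, [0, 0, -1.5], [0, 0, 0]]
    - [1, [0, 0, 0], [0, 0, 0]]
    - [1, [0, 0, 0], [0, 0, 0]]

```text
clock: 17.9
tool_pos: [500.6, -152.0, 159.7]
tool_rot: [-0.069, 0.998, -0.0, -0.0]
wrist_force: [0.1, -0.2, -1.0]
width: 0.139
```

```bash
python3 st.py
```

```text
t 17.9 tool clamp x,y,z 0.15 -11.02 159.67 F 0.06 -0.24 -1.01 T [-0.18 -0.03 -0.01] w 0.1386 q [-6.860e-02  9.976e-01 -0.000e+00 -1.000e-04]
```

Emit:
play_rows:
  rows:
    - [1, [0, 0, -1.5], [0, 0, 0]]
    - [1, [0, 0, -1.5], [0, 0, 0]]
    - [1, [0, 0, 0], [0, 0, 0]]
    - [1, [0, 0, 0], [0, 0, 0]]

```text
clock: 18.23
tool_pos: [500.6, -152.0, 156.6]
tool_rot: [-0.069, 0.998, 0.0, -0.0]
wrist_force: [-0.4, -0.4, -2.0]
width: 0.132
```

Emit:
play_rows:
  rows:
    - [1, [0, 0, -1], [0, 0, 0]]
    - [1, [0, 0, -1], [0, 0, 0]]
    - [1, [0, 0, 0], [0, 0, 0]]
    - [1, [0, 0, 0], [0, 0, 0]]

```text
clock: 18.57
tool_pos: [500.7, -152.0, 154.7]
tool_rot: [-0.069, 0.998, 0.0, -0.0]
wrist_force: [0.3, -0.3, -2.9]
width: 0.141
```

```bash
python3 st.py
```

```text
t 18.5667 tool clamp x,y,z 0.23 -10.98 154.68 F 0.24 -0.32 -2.87 T [-0.24 -0.25 -0.  ] w 0.1409 q [-0.0686  0.9976  0.     -0.    ]
```

Emit:
play_rows:
  rows:
    - [1, [0, 0, -1], [0, 0, 0]]
    - [1, [0, 0, -1], [0, 0, 0]]
    - [1, [0, 0, 0], [0, 0, 0]]
    - [1, [0, 0, 0], [0, 0, 0]]

```text
clock: 18.9
tool_pos: [501.1, -151.9, 153.6]
tool_rot: [-0.069, 0.998, -0.0, 0.001]
wrist_force: [-0.2, 1.9, 5.9]
width: 0.136
```

```bash
python3 st.py
```

```text
t 18.9 tool clamp x,y,z 0.65 -11.0 153.56 F 0.08 1.86 5.9 T [0.38 0.54 0.07] w 0.136 q [-6.880e-02  9.976e-01 -1.000e-04  5.000e-04]
```

Emit:
play_rows:
  rows:
    - [1, [0, 0, -1], [0, 0, 0]]
    - [1, [0, 0, -1], [0, 0, 0]]
    - [1, [0, 0, 0], [0, 0, 0]]
    - [1, [0, 0, 0], [0, 0, 0]]

```text
clock: 19.23
tool_pos: [501.6, -151.9, 152.5]
tool_rot: [-0.069, 0.998, -0.0, 0.001]
wrist_force: [-2.4, 3.6, 11.5]
width: 0.137
```

```bash
python3 st.py
```

```text
t 19.2333 tool clamp x,y,z 1.12 -11.02 152.52 F -1.89 3.88 11.52 T [ 1.23  1.29 -0.03] w 0.1374 q [-6.900e-02  9.976e-01 -2.000e-04  1.100e-03]
```

Emit:
play_rows:
  rows:
    - [1, [0, 0, 0.5], [0, 0, 0]]
    - [0.7, [0, 0, 0], [0, 0, 0]]
    - [0.7, [0, 0, 0], [0, 0, 0]]
    - [0.7, [0, 0, 0], [0, 0, 0]]
    - [0.7, [0, 0, 10], [0, 0, 0]]
    - [0.7, [0, 0, 20], [0, 0, 0]]
    - [1, [0, 0, 15], [0, 0, 0]]
    - [1, [0, 0, 0], [0, 0, 0]]
    - [1, [0, 0, 0], [0, 0, 0]]
    - [1, [0, 0, 0], [0, 0, 0]]

```text
clock: 20.07
tool_pos: [500.5, -152.0, 196.3]
tool_rot: [-0.069, 0.998, 0.0, -0.0]
wrist_force: [0.5, -0.7, 0.4]
width: 0.056
```

Emit:
play_rows:
  rows:
    - [1, [0, 0, 0], [0, 0, 0]]
    - [1, [0, 0, 0], [0, 0, 0]]
    - [1, [0, 0, 0], [0, 0, 0]]

```text
clock: 20.32
tool_pos: [500.4, -152.0, 195.8]
tool_rot: [-0.069, 0.998, 0.0, -0.001]
wrist_force: [0.3, -0.0, 0.2]
width: 0.004
```

```bash
python3 st.py
```

```text
t 20.3167 tool clamp x,y,z -0.1 -10.97 195.78 F 0.29 -0.05 0.2 T [0.03 0.   0.  ] w 0.0039 q [-6.860e-02  9.976e-01  0.000e+00 -6.000e-04]
```

Emit:
play_rows:
  rows:
    - [1, [0, 0, -5], [0, 0, 0]]
    - [1, [0, 0, -5], [0, 0, 0]]
    - [1, [0, 0, -2], [0, 0, 0]]
    - [1, [0, 0, -1], [0, 0, 0]]
    - [1, [0, 0, 0], [0, 0, 0]]
    - [1, [0, 0, 0], [0, 0, 0]]

```text
clock: 20.82
tool_pos: [500.7, -152.0, 183.2]
tool_rot: [-0.069, 0.998, -0.0, -0.0]
wrist_force: [1.1, 0.7, 0.4]
width: 0.01
```

Emit:
play_rows:
  rows:
    - [1, [0, 0, -0.6], [0, 0, 0]]
    - [1, [0, 0, -0.6], [0, 0, 0]]
    - [1, [0, 0, 0], [0, 0, 0]]

```text
clock: 21.07
tool_pos: [500.7, -152.0, 182.1]
tool_rot: [-0.069, 0.998, 0.0, 0.0]
wrist_force: [0.7, 0.0, -0.2]
width: 0.003
```

```bash
python3 st.py
```

```text
t 21.0667 tool clamp x,y,z 0.22 -11.02 182.13 F 0.73 -0.06 -0.22 T [-0.04 -0.01 -0.02] w 0.0035 q [-6.860e-02  9.976e-01  0.000e+00  1.000e-04]
```

Emit:
play_rows:
  rows:
    - [1, [0, 0, -0.6], [0, 0, 0]]
    - [1, [0, 0, -0.6], [0, 0, 0]]
    - [1, [0, 0, 0], [0, 0, 0]]
    - [1, [0, 0, 0], [0, 0, 0]]

```text
clock: 21.4
tool_pos: [501.2, -152.0, 181.7]
tool_rot: [-0.069, 0.998, -0.0, 0.001]
wrist_force: [-0.4, -0.5, 4.6]
width: 0.004
```

```bash
python3 st.py
```

```text
t 21.4 tool clamp x,y,z 0.72 -11.14 181.66 F -0.47 -0.41 4.58 T [0.29 0.28 0.01] w 0.0045 q [-6.870e-02  9.976e-01 -2.000e-04  7.000e-04]
```

Emit:
play_rows:
  rows:
    - [1, [0, 0, -0.5], [0, 0, 0]]
    - [1, [0, 0, -0.3], [0, 0, 0]]
    - [1, [0, 0, 0], [0, 0, 0]]
    - [1, [0, 0, 0], [0, 0, 0]]

```text
clock: 21.73
tool_pos: [501.5, -152.1, 181.5]
tool_rot: [-0.069, 0.998, -0.0, 0.001]
wrist_force: [-2.1, 1.7, 9.0]
width: 0.002
```

```bash
python3 st.py
```

```text
t 21.7333 tool clamp x,y,z 1.03 -11.27 181.48 F -1.86 1.93 9.03 T [0.5  0.62 0.01] w 0.002 q [-6.880e-02  9.976e-01 -3.000e-04  1.100e-03]
```

Emit:
play_rows:
  rows:
    - [1, [0, 0, -0.5], [0, 0, 0]]
    - [1, [0, 0, -0.5], [0, 0, 0]]
    - [1, [0, 0, 0], [0, 0, 0]]
    - [1, [0, 0, 0], [0, 0, 0]]

```text
clock: 22.07
tool_pos: [502.0, -152.2, 181.3]
tool_rot: [-0.069, 0.998, -0.001, 0.002]
wrist_force: [-3.1, 1.6, 14.3]
width: 0.004
```

Emit:
play_rows:
  rows:
    - [1, [0, 0, -0.4], [0, 0, 0]]
    - [1, [0, 0, 0], [0, 0, 0]]
    - [1, [0, 0, 0], [0, 0, 0]]

```text
clock: 22.32
tool_pos: [502.2, -152.3, 181.2]
tool_rot: [-0.069, 0.998, -0.001, 0.002]
wrist_force: [-2.6, 2.6, 16.9]
width: 0.007
```

```bash
python3 st.py
```

```text
t 22.3167 tool clamp x,y,z 1.66 -11.5 181.24 F -2.17 2.93 16.87 T [0.88 1.11 0.05] w 0.007 q [-6.910e-02  9.976e-01 -6.000e-04  1.900e-03]
```

Emit:
play_rows:
  rows:
    - [1, [0, 0, -0.4], [0, 0, 0]]
    - [1, [0, 0, 0], [0, 0, 0]]
    - [1, [0, 0, 0], [0, 0, 0]]

```text
clock: 22.57
tool_pos: [502.3, -152.3, 181.2]
tool_rot: [-0.069, 0.998, -0.001, 0.002]
wrist_force: [-4.0, 2.9, 18.3]
width: 0.003
```

```bash
python3 st.py
```

```text
t 22.5667 tool clamp x,y,z 1.83 -11.56 181.18 F -3.54 3.44 18.26 T [ 0.92  1.35 -0.02] w 0.0026 q [-6.920e-02  9.976e-01 -7.000e-04  2.200e-03]
```

Emit:
play_rows:
  rows:
    - [1, [0, 0, -0.3], [0, 0, 0]]
    - [1, [0, 0, 0], [0, 0, 0]]
    - [1, [0, 0, 0], [0, 0, 0]]
    - [1, [0, 0, 0], [0, 0, 0]]

```text
clock: 22.9
tool_pos: [502.4, -152.3, 181.1]
tool_rot: [-0.069, 0.998, -0.001, 0.002]
wrist_force: [-4.6, 4.0, 19.3]
width: 0.001
```

```bash
python3 st.py
```

```text
t 22.9 tool clamp x,y,z 1.92 -11.59 181.13 F -4.03 4.63 19.28 T [ 1.06  1.53 -0.  ] w 0.0009 q [-6.920e-02  9.976e-01 -8.000e-04  2.300e-03]
```

Emit:
play_rows:
  rows:
    - [1, [0, 0, 1], [0, 0, 0]]
    - [1, [0, 0, 1], [0, 0, 0]]
    - [1, [0, 0, 2], [0, 0, 0]]
    - [1, [0, 0, 6], [0, 0, 0]]
    - [1, [0, 0, 0], [0, 0, 0]]
    - [1, [0, 0, 0], [0, 0, 0]]
    - [1, [0, 0, 0], [0, 0, 0]]

```text
clock: 23.48
tool_pos: [500.5, -152.0, 187.8]
tool_rot: [-0.069, 0.998, 0.0, -0.0]
wrist_force: [-0.9, -0.9, -0.0]
width: 0.005
```

Emit:
play_rows:
  rows:
    - [1, [0, 0, -3], [0, 0, 0]]
    - [1, [0, 0, -2.5], [0, 0, 0]]
    - [1, [0, 0, -0.8], [0, 0, 0]]
    - [1, [0, 0, -0.5], [0, 0, 0]]
    - [1, [0, 0, 0], [0, 0, 0]]
    - [1, [0, 0, 0], [0, 0, 0]]

```text
clock: 23.98
tool_pos: [500.7, -152.0, 181.4]
tool_rot: [-0.069, 0.998, -0.0, 0.0]
wrist_force: [-1.5, 0.8, 3.2]
width: 0.001
```

```bash
python3 st.py
```

```text
t 23.9833 tool clamp x,y,z 0.22 -10.99 181.35 F -1.37 1.01 3.17 T [0.37 0.46 0.02] w 0.0005 q [-0.0687  0.9976 -0.      0.    ]
```

Emit:
play_rows:
  rows:
    - [1, [0, 0, -0.6], [0, 0, 0]]
    - [1, [0, 0, -0.6], [0, 0, 0]]
    - [1, [0, 0, 0], [0, 0, 0]]
    - [1, [0, 0, 0], [0, 0, 0]]

```text
clock: 24.32
tool_pos: [501.2, -152.1, 181.2]
tool_rot: [-0.069, 0.998, -0.0, 0.001]
wrist_force: [-2.3, 2.6, 10.4]
width: 0.004
```

```bash
python3 st.py
```

```text
t 24.3167 tool clamp x,y,z 0.68 -11.22 181.21 F -1.96 2.86 10.44 T [ 0.74  1.06 -0.07] w 0.0039 q [-6.880e-02  9.976e-01 -3.000e-04  7.000e-04]
```

Emit:
play_rows:
  rows:
    - [1, [0, 0, -0.5], [0, 0, 0]]
    - [1, [0, 0, -0.5], [0, 0, 0]]
    - [1, [0, 0, 0], [0, 0, 0]]
    - [1, [0, 0, 0], [0, 0, 0]]

```text
clock: 24.65
tool_pos: [501.6, -152.3, 181.1]
tool_rot: [-0.069, 0.998, -0.001, 0.001]
wrist_force: [-3.5, 2.6, 15.3]
width: 0.002
```

Emit:
play_rows:
  rows:
    - [1, [0, 0, -0.4], [0, 0, 0]]
    - [1, [0, 0, 0], [0, 0, 0]]
    - [1, [0, 0, 0], [0, 0, 0]]

```text
clock: 24.9
tool_pos: [501.8, -152.3, 181.0]
tool_rot: [-0.069, 0.998, -0.001, 0.002]
wrist_force: [-4.8, 2.3, 18.7]
width: 0.004
```

```bash
python3 st.py
```

```text
t 24.9 tool clamp x,y,z 1.28 -11.48 181.02 F -4.44 2.92 18.75 T [ 1.13  1.82 -0.02] w 0.0042 q [-6.900e-02  9.976e-01 -6.000e-04  1.600e-03]
```

Emit:
play_rows:
  rows:
    - [1, [0, 0, -0.3], [0, 0, 0]]
    - [1, [0, 0, 0], [0, 0, 0]]
    - [1, [0, 0, 0], [0, 0, 0]]

```text
clock: 25.15
tool_pos: [501.9, -152.3, 181.0]
tool_rot: [-0.069, 0.998, -0.001, 0.002]
wrist_force: [-4.8, 2.9, 20.1]
width: 0.007
```

Emit:
play_rows:
  rows:
    - [1, [0, 0, 1], [0, 0, 0]]
    - [1, [0, 0, 1], [0, 0, 0]]
    - [1, [0, 0, 2], [0, 0, 0]]
    - [1, [0, 0, 15], [0, 0, 0]]
    - [1, [0, 0, 30], [0, 0, 0]]
    - [1, [-10, 20, 20], [0, 0, 0]]
    - [1, [-10, 30, 0], [0, 0, 0]]
    - [1, [0, 0, 0], [0, 0, 0]]
    - [1, [0, 0, 0], [0, 0, 0]]
    - [1, [0, 0, 0], [0, 0, 0]]

```text
clock: 25.98
tool_pos: [480.5, -101.9, 247.0]
tool_rot: [-0.069, 0.998, -0.0, -0.0]
wrist_force: [-0.1, -0.4, -0.2]
width: 0.005
```

```bash
python3 st.py
python3 - <<'E'
from st import *
c=manip.get_calibration("wrist");im=manip.capture("wrist")
cv2.imwrite("pics/w6.png",im[:,:,::-1]);s=manip.capture("scene")
cv2.imwrite("pics/s6.png",s[:,:,::-1])
w=lambda x,y,z:np.r_[O+x*ex+y*ey,z]
q=fproj(c,[w(0,0,100)])[0];print(q)
x,y=int(max(0,min(q[0]-60,382))),int(max(0,min(q[1]-95,234)))
S=manip.get_calibration("scene")
print('tab pred scene',proj(S,[w(x_,-11+y_,181.2-1*0) for x_,y_ in((18,6),(-18,6))]).round(1).tolist(),'tab pred wrist',fproj(c,[w(-18,-5,181.1),w(-18,-17,181.1)]).round(1).tolist(),x,y)
cv2.imwrite("pics/e.png",side(crop(cv2.imread("pics/w6.png"),x,y,130,150,3),crop(cv2.imread("pics/s6.png"),280,130,95,110,4)))
E
```

```text
t 25.9833 tool clamp x,y,z -12.86 41.32 246.95 F -0.14 -0.36 -0.22 T [-0.   -0.03 -0.05] w 0.005 q [-6.900e-02  9.976e-01 -1.000e-04 -3.000e-04]
[218.83878635 191.32975659]
tab pred scene [[324.8, 149.6], [339.3, 152.0]] tab pred wrist [[199.1, 197.3], [184.6, 197.2]] 158 96
```

View pics/e.png

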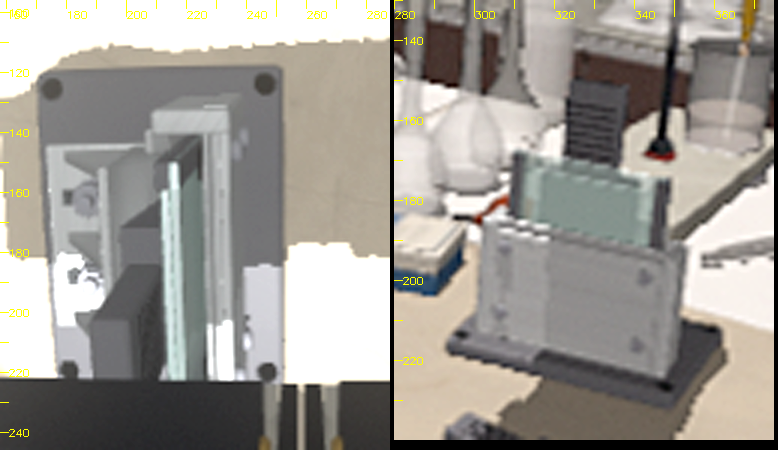

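```bash
python3 -c "
from station import manip
print(manip.hand_in())"
```

```text
the job is handed in; nothing more can be done
None
```

The cassette is standing down in the clamp channel and the larger wedge is jammed in the gap. I handed the job in at about 26 s on the robot clock; no verdict was reported.

- **Cassette:** It met the rubber strip at the expected height. The firmest touch I read while lowering it was about 10 N.
- **Wedge:** It started to resist with its grip centre about 153 mm up. I pressed it down in small steps from above.
- **Push test:** In the second round of pressing it took 20.1 N (the highest push I read). It moved only about 0.1–0.2 mm from where the first 19.3 N press had left it.
- **Last pictures:** The scene picture and the wrist picture show the cassette seated and the wedge upright. The top of the wedge's tab in the scene picture is within about half a pixel of where I predicted. The arm was clear of everything.

**Not checked, or in disagreement:**
- I could not measure the force the wedge itself keeps on the glass. That it is between 10 and 40 N is inferred from the push test.
- My first camera estimate of the channel centre was about 1.5 mm off. The cassette brushed the gasket with about 3 N on the way in, and I corrected the position by feel.
- I did not take a closing picture of the bottles or the blank plate. I felt no unexpected contact while moving.

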